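Reset the drag pointer and hold the test weight ready over the pan

TASK

Get the dial scale ready for a loading check: first turn the black bar knob in the middle of its dial anticlockwise (seen from above) until the red drag pointer is fully back against its zero stop, pointing to the pan. Then lift the largest of the three steel test weights out of its well in the tray and finish holding it in the gripper, upright and still, a few centimetres above the middle of the scale's pan. Do not let it touch the scale, do not let go of it, and leave the other weights and the other loose things where they are.

Things in the scene. Friction and masses are not known exactly. Their poses are not given: they have to be found in the camera images.
- scale: Ivory dial bench scale fixed to the table, 320 x 200 mm footprint; flat top of the housing 60 mm above the table, dial face at 65 mm. Origin: centre of its underside on the table. Its own -x end carries the round dial (148 mm across, lying face up, centre at x = -82 mm), its +x end the pan. It and the tray may stand left or right of each other.
- pan (a point): Centre of the upper face of the scale's rigid square steel pan (140 mm along the scale's x, 150 mm along its y, 8 mm thick); 88 mm above the table, at x = +78 mm of the scale. The pan does not move.
- pointer (a joint): Angle of the red drag pointer and its black bar knob, rad. 0 = against the rigid zero stop (pointer towards the pan, along the scale's +x); it grows clockwise seen from above, so it must be turned anticlockwise to come home. It starts between 0.6 and 1.4. Turns with light friction (0.05 N m), no spring: it stays where it is left. Home means within 0.06 rad of the stop.
- reset_knob (a point): Top centre of the black bar knob, on the vertical turning axis, 96.5 mm above the table; turns with the knob. The bar is 40 mm long along this frame's x (towards the pointer tip), 12 mm wide along its y, and stands 28 mm tall above a small hub; clear dial 32 mm below this point.
- tray: Charcoal-coloured tray with a dark red wooden rim, 136 x 266 mm, 30 mm high, fixed to the table. Origin: centre of its underside. Three equal round wells, 46 mm wide and 15 mm deep, in a row along its y axis at y = -80, 0 and +80 mm; a weight stands upright in each, in any order. Wells' floor 15 mm above the table.
- weight_large: Largest steel test weight, about 0.5 kg. Origin: centre of its underside, z up along its axis. Round body 40 mm wide, 46 mm high; neck 16 mm wide, 6 mm high; round grip knob on top 26 mm wide, 16 mm high (52 to 68 mm above the origin). Total 68 mm.
- weight_medium: Middle steel test weight, about 0.2 kg, same form: body 30 mm wide, 34 mm high, knob 20 mm wide, total 52 mm high. Origin: centre of its underside. To be left in its well.
- weight_small: Smallest steel test weight, about 0.1 kg, same form: body 24 mm wide, 24 mm high, knob 16 mm wide, total 40 mm high. Origin: centre of its underside. To be left in its well.
- bottle_a: Amber bottle with a white cap, 64 mm wide, 150 mm high, loose on the table; origin: centre of its underside. Bystander.
- bottle_b: Amber bottle with a black cap, 64 mm wide, 150 mm high, loose; origin: centre of its underside. Bystander.
- jar: Dark brown jar with a black cap, 72 mm wide, 90 mm high, loose; origin: centre of its underside. Bystander.
- mug: Blue mug, 76 mm wide, 85 mm high, loose; origin: centre of its underside. Bystander.
- screwdriver: Screwdriver with a green handle lying on the table, 200 mm long, 26 mm high; origin: under its middle, x along it. Bystander.
Not all that is in view belongs to the job. What is shaped like the weight_large but brown or yellow is not meant.

How it is judged:
By the outcome, as a careful person would: the job done as asked, in the order asked, and still so for the second after the job is handed in, while the arm keeps its last pose, push and grip.
It also fails if it takes over 58 s, if anything falls off the work surface, if the arm or the gripper's body presses on something with over 40 N, if the wrist force passes 120 N, or if a joint passes its speed limit or range.

ROBOT

A 7-joint arm with a two-finger parallel gripper is mounted at the origin on the work surface. World frame = base frame: x ahead of the robot, y to its left, z up, the work surface at z = 0. Lengths are in m, angles in rad, forces in N, time in s.
With the tool pointing down it reaches from about 0.4 to 0.85 m from the base axis. Payload 6.9 kg.
Tool frame: the origin (TCP) lies midway between the tips of the shut fingers; the grasp point (between the pads) lies arm.grasp_offset behind it (arm.grasp_offset is the distance from the TCP to the grasp point, in m); z points along the fingers, y is the line along which they close (so a half turn about z gives the same grasp; the last joint's range is limited). The gripper opens to 85 mm and grips with 20 to 120 N. Pads are 22 mm wide; open, the fingers measure 114 mm over their backs; the gripper's body (76 mm by 85 mm) begins 54 mm behind the grasp point. The pads swing forward as they close: fully open they stand 13 mm farther back than shut.
Start: joints at [-1.238, 0.507, -0.238, 1.5, 0.126, 1.149, -0.155], TCP at [0.141, 0.609, 0.231] pointing down, gripper open.
Joint ranges: [-3.08, 3.08], [-0.24, 2.05], [-1.43, 1.35], [0, 2.5], [-1.52, 4.66], [0.17, 1.96], [-2.89, 2.89]. Speed limits (rad/s): [2.39, 2.39, 3.14, 3.14, 3.14, 3.14, 3.14].

INTERFACE

Orientations are given as a unit quaternion [w, x, y, z].
In Python, from plant import arm, viewer gives the robot as it stands.
- The arm moves only by the tool jog_arm, never from a script. Its arguments are lists of equal length, an entry for each row: "translation": the shift along the tool's x, y, z in mm, a list of three; "spin": the turn about the tool's z in rad; "grip": the closure, from -1 (fully open) to 1 (shut). A call has 1 to 10 rows; each row shifts and turns the commanded pose from where the row before left it, along the tool's axes as they then stand; what a row does not reach is not made up. A row lasts 1/10 s, in which the tool goes at most 50 mm and 8.59 degrees, less where a joint would pass 70% of its speed; a pose out of reach is approached as far as the arm can. A call is refused whole if a number of a shift passes 50 or a number of a turn 0.15, either way. A call with a gripper value outside its range is refused whole. The fingers move at their own pace and stop on an object; "newtons" is the grip in N (left out, the last holds). Time passes only in rows, so rows that do not move let the fingers close. It gives the time, the measured TCP pose, the force, the opening and the grip force at its end, in the units of the state.
- arm.get_state(): the state, without advancing time (a new reading comes with each control period).
- viewer.get_image(name): name is "scene" or "top" or "wrist"; returns (picture, depth): 384x512x3 uint8, blue, green, red; 384x512 float32, m along the optical axis (not along the pixel's ray), 0 where there is no reading.
- viewer.camera_params(name): a dict with "intrinsics" (3x3 intrinsics, pixels), "world_from_camera" (4x4, takes a point from camera to world coordinates). Camera axes: x right, y up, looking along -z (the intrinsics and any distortion apply to the point x, -y, -z); pixel columns grow to the right and rows downward; lengths in m; the calibration is good to about 2 mm. A picture is of the moment at which its call begins: read the wrist's pose just before it. camera_params takes no time and is no camera call; for the wrist camera it gives the pose at the moment of the call.
- arm.hand_in(): hands the job in; it is judged then, once.
The state is a dict: "time_s": time; "qpos": joint angles; "dq": joint speeds; "tau": joint torques, N m; "eef_pos": TCP position; "ee_rot": TCP orientation; "ft_force": force on the tool from outside, world axes, zero at the start; "moment": the same for the moment, N m; "opening": finger opening in m; "grasp_force": force on a finger pad.
Only numpy, scipy, OpenCV 4.12 (cv2) and the standard library are available. Lean on these libraries where they do the work, as an engineer would, in place of code of your own. Each camera call takes 0.05 s, during which the arm holds its last target. There are 200 camera calls.

## Working session

There is one attempt and no reset: what is moved stays moved. The work goes in short steps, Python scripts to look and compute and a tool call to move; the robot and the scene stay as the last step left them, time stands still between calls to the robot, and variables do not carry over. Pictures are saved under pics/ and viewed, at most 10 in all, crops included, and the job is handed in when it is done.

Besides the shell and the picture viewer there is one more tool, called as name([rows], argument=value, ...), one row to a line, values as JSON. jog_arm: Moves the arm, as the interface text tells. Its arguments: {"type":"object","properties":{"translation":{"type":"array"},"spin":{"type":"array"},"grip":{"type":"array"},"newtons":{"type":"number"}},"required":["translation","spin","grip"]}

```bash
mkdir -p pics
cat > h.py <<'E'
import numpy as np, cv2
from plant import arm, viewer
def grab(n):
    p=viewer.camera_params(n); im,d=viewer.get_image(n); return im,d,np.array(p['intrinsics']),np.array(p['world_from_camera'])
def cloud(d,K,T):
    v,u=np.mgrid[:d.shape[0],:d.shape[1]]
    P=np.stack([(u-K[0,2])/K[0,0]*d,-(v-K[1,2])/K[1,1]*d,-d],-1)
    return P@T[:3,:3].T+T[:3,3]
def proj(X,K,T):
    p=(np.atleast_2d(X)-T[:3,3])@T[:3,:3]; p=p*[1,-1,-1]; q=p@K.T; return q[:,:2]/q[:,2:]
E
python3 - <<'E'
from h import *
np.set_printoptions(precision=3,suppress=True)
s=arm.get_state(); print({k:s[k] for k in s}); print(arm.grasp_offset)
ims=[]
for n in('scene','top','wrist'):
    im,d,K,T=grab(n); cv2.imwrite(f'pics/{n}0.png',im); np.savez(f'{n}0.npz',im=im,d=d,K=K,T=T); print(n,K,T, viewer.camera_params(n).keys()); ims.append(im)
cv2.imwrite('pics/a.png',cv2.resize(ims[1],(800,600),interpolation=cv2.INTER_CUBIC))
cv2.imwrite('pics/b.png',np.vstack([cv2.resize(ims[0],(400,300)),cv2.resize(ims[2],(400,300))]))
E
```

```text
{'time_s': 0.0, 'qpos': array([-1.239,  0.508, -0.237,  1.501,  0.126,  1.149, -0.155]), 'dq': array([ 0.002, -0.   ,  0.001,  0.   , -0.   ,  0.   , -0.003]), 'tau': array([  0.   , -62.058,  -2.187, -24.965,   0.013,   0.012,  -0.   ]), 'eef_pos': array([0.14 , 0.608, 0.23 ]), 'ee_rot': array([-0.   ,  0.113,  0.994, -0.001]), 'ft_force': array([0.208, 0.298, 1.137]), 'moment': array([0.03 , 0.016, 0.009]), 'grasp_force': 0.0, 'opening': 0.08565262718409174}
0.0187
scene [[377.662   0.    257.497]
 [  0.    377.662 197.406]
 [  0.      0.      1.   ]] [[ 0.796 -0.431  0.425  1.029]
 [ 0.605  0.549 -0.577 -0.712]
 [ 0.016  0.716  0.698  0.944]
 [ 0.     0.     0.     1.   ]] dict_keys(['intrinsics', 'world_from_camera'])
top [[362.851   0.    259.871]
 [  0.    362.851 197.936]
 [  0.      0.      1.   ]] [[-0.022  0.989 -0.146  0.346]
 [-1.    -0.021  0.009  0.018]
 [ 0.006  0.146  0.989  1.162]
 [ 0.     0.     0.     1.   ]] dict_keys(['intrinsics', 'world_from_camera'])
wrist [[329.448   0.    257.109]
 [  0.    329.448 197.28 ]
 [  0.      0.      1.   ]] [[ 0.225 -0.929 -0.295  0.064]
 [ 0.974  0.214  0.07   0.626]
 [-0.001 -0.303  0.953  0.374]
 [ 0.     0.     0.     1.   ]] dict_keys(['intrinsics', 'world_from_camera'])
```

View pics/a.png

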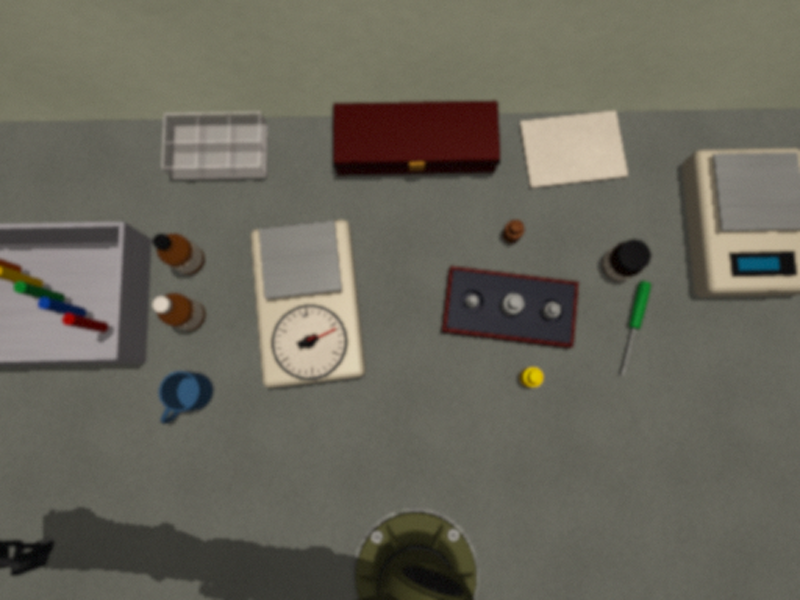

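View pics/b.png

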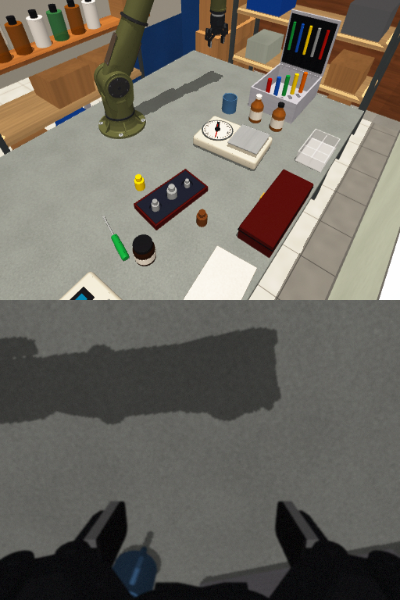

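The top view (800x600 px) shows the scale's dial at (310,341), with the red pointer aimed right, and its pan at (300,260). The tray is at (512,306). Things that could be taken for the large weight:
- the tray weights at (473,300), (513,303) and (552,310)
- the brown lookalike at (514,231)
- the yellow lookalike at (532,377)

The middle weight looks largest, so I'll measure it and check with a crop.

Run:
```python
from h import *
np.set_printoptions(precision=4,suppress=True)
for n in('top','scene'):
    f=np.load(n+'0.npz'); im,d,K,T=f['im'],f['d'],f['K'],f['T']; P=cloud(d,K,T); P[d==0]=np.nan
    x,y,z=P[...,0],P[...,1],P[...,2]
    print(n,'table z',np.nanmedian(z[(abs(z)<.03)&(x>.3)&(x<.7)&(abs(y)<.1)]))
    # tray + weights: region
    hsv=cv2.cvtColor(im,cv2.COLOR_BGR2HSV)
    if n=='top':
        # weights approx
        for (u,v) in [(473,300),(513,303),(552,310),(308,341),(300,260),(514,231),(532,377)]:
            print((u,v),P[int(v*.64),int(u*.64)])
    reg=(z>.036)&(x>.35)&(x<.75)&(y<-.02)&(y>-.35)
    m=reg.astype(np.uint8)
    c,l,st,ce=cv2.connectedComponentsWithStats(m)
    for i in range(1,c):
        if st[i,4]>8:
            q=P[l==i]; print('blob',ce[i],st[i,4],'max z',q[:,2].max(),'top c',np.median(q[q[:,2]>q[:,2].max()-.012],0))
    # tray rim/scale
    for nm,mm in(('tray',(z>.018)&(z<.036)&(x>.35)&(x<.7)&(y<-.03)&(y>-.3)),('pan',(z>.082)&(z<.094)&(x>.3)&(x<.75)&(y>.02)&(y<.33)),('housing',(z>.05)&(z<.11)&(x>.3)&(x<.75)&(y>.02)&(y<.33))):
        mm=mm.astype(np.uint8); c,l,st,ce=cv2.connectedComponentsWithStats(mm)
        i=1+np.argmax(st[1:,4]); q=P[l==i]; r=cv2.minAreaRect(q[:,:2].astype(np.float32)); print(nm,st[i,4],r,'z',np.median(q[:,2]))
    B,G,R=[im[...,k].astype(int) for k in range(3)]
    red=(R>1.6*G)&(R>1.6*B)&(R>70)&(z>.05)&(z<.11)&(y>.02)&(y<.33)&(x<.6)&(x>.3)
    q=P[red]; print('red',red.sum(), q.mean(0), q[:,:2].min(0),q[:,:2].max(0))
    blk=(R<60)&(z>.08)&(z<.11)&(y>.02)&(y<.33)&(x<.6)&(x>.3)
    q=P[blk]; print('blk',blk.sum(), q.mean(0) if len(q) else'', cv2.minAreaRect(q[:,:2].astype(np.float32)) if len(q)>3 else '')
t=cv2.imread('pics/top0.png');s=cv2.imread('pics/scene0.png')
a=cv2.resize(t[165:230,280:375],(780,300),interpolation=cv2.INTER_CUBIC) if 0 else cv2.resize(t[140:260,150:380],(780,407),interpolation=cv2.INTER_CUBIC)
b=cv2.resize(s[210:290,160:280],(288,192),interpolation=cv2.INTER_CUBIC); c=cv2.resize(s[140:220,235:355],(288,192),interpolation=cv2.INTER_CUBIC)
o=np.zeros((599,780,3),np.uint8);o[:407]=a;o[407:,:288]=b;o[407:,300:588]=c
cv2.imwrite('pics/c.png',o)
```

```text
top table z -0.00041233869643209076
(473, 300) [ 0.5251 -0.1229  0.0546]
(513, 303) [ 0.5156 -0.1974  0.0841]
(552, 310) [ 0.5006 -0.2752  0.0718]
(308, 341) [0.4473 0.1942 0.0971]
(300, 260) [0.6067 0.2116 0.0868]
(514, 231) [ 0.6648 -0.2089  0.0625]
(532, 377) [ 0.3718 -0.2302  0.0645]
blob [328.5859 146.    ] 128 max z 0.07074242063067193 top c [ 0.673  -0.2145  0.0662]
blob [327.4324 193.8311] 148 max z 0.08526608713159312 top c [ 0.5187 -0.2013  0.0819]
blob [301.3721 191.6744] 43 max z 0.057439245868707856 top c [ 0.5283 -0.1229  0.0543]
blob [352.5823 197.519 ] 79 max z 0.07179071858774044 top c [ 0.5052 -0.281   0.0662]
blob [340.2    240.3407] 135 max z 0.07132427717151324 top c [ 0.3744 -0.2359  0.0663]
tray 2657 ((0.5198224782943726, -0.19001732766628265), (0.23998607695102692, 0.13706324994564056), 81.49037170410156) z 0.02919719561407441
pan 2208 ((0.6100785732269287, 0.214519664645195), (0.14116351306438446, 0.15011435747146606), 5.853448390960693) z 0.08757289434907356
housing 6431 ((0.5317350625991821, 0.20657874643802643), (0.31848564743995667, 0.19915689527988434), 
[... 626 characters left out ...]
 [258.1131 275.6012] 168 max z 0.06904781910506275 top c [ 0.6749 -0.2203  0.065 ]
tray 2294 ((0.5205368399620056, -0.19080527126789093), (0.23696200549602509, 0.1381405144929886), 81.64579772949219) z 0.027603503945978214
pan 1118 ((0.6113778948783875, 0.209877610206604), (0.14074182510375977, 0.15218496322631836), 4.55429744720459) z 0.08556249941436517
housing 3279 ((0.5328589677810669, 0.2024756371974945), (0.3174744248390198, 0.20237164199352264), 5.787041187286377) z 0.06176973720273804
red 14 [0.4627 0.1698 0.0768] [0.4508 0.1466] [0.4751 0.1931]
blk 27 [0.4544 0.1901 0.0887] ((0.45101499557495117, 0.19580671191215515), (0.012023882009088993, 0.041973233222961426), 25.587251663208008)
```

View pics/c.png

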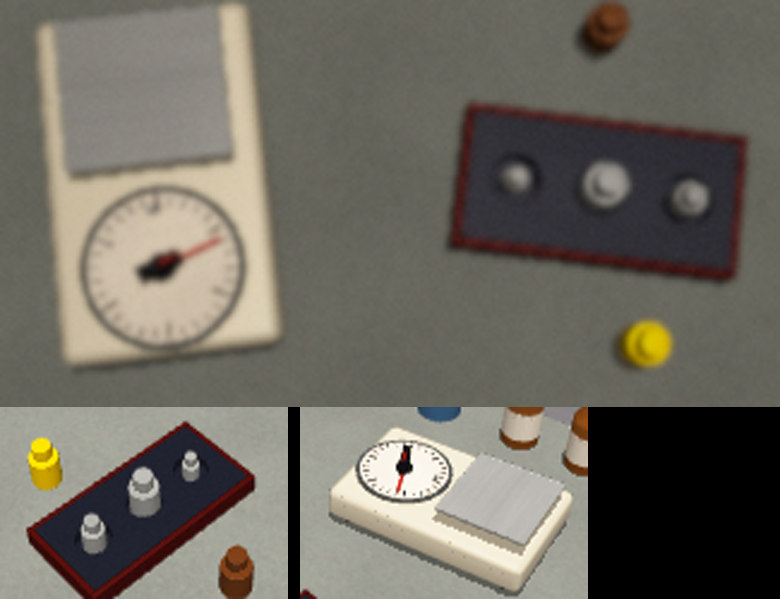

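The crop confirms it. The middle weight at (605,185) is the largest, and its top measures 84 mm against 15+68 mm expected. The knob bar points along the pointer, about 70° clockwise of the pan direction. Next I move above the dial.

jog_arm([
  [-33,-28,0],
  [-33,-28,0],
  [-33,-28,0],
  [-33,-28,0],
  [-33,-28,0],
  [-33,-28,0],
  [-33,-28,0],
  [-33,-28,0],
  [-33,-28,0],
  [-33,-28,0],
], spin=[0,0,0,0,0,0,0,0,0,0], grip=[-1,-1,-1,-1,-1,-1,-1,-1,-1,-1], newtons=40)

```text
time_s: 1.15
eef_pos: [0.3998, 0.2603, 0.2313]
ee_rot: [0.0, 0.113, 0.994, 0.0]
ft_force: [0.4, 0.7, 1.2]
opening: 0.0852
grasp_force: 0.0
```

jog_arm([
  [-32,-25,0],
  [-32,-25,0],
  [0,0,0],
  [0,0,0],
  [0,0,0],
  [0,0,0],
  [0,0,0],
  [0,0,0],
  [0,0,0],
], spin=[0,0,0.15,0.15,0.15,0.15,0.15,0.14,0], grip=[-1,-1,-1,-1,-1,-1,-1,-1,-1])

```text
time_s: 2.05
eef_pos: [0.45, 0.1989, 0.2311]
ee_rot: [-0.0, 0.531, 0.848, -0.0]
ft_force: [1.0, -0.3, 0.1]
opening: 0.0854
grasp_force: 0.0
```

```bash
cat >> h.py <<'E'
from scipy.spatial.transform import Rotation as Ro
def delta(target,yaw):  # yaw of tool y; mm in present tool axes (translate first), spin
    s=arm.get_state(); q=s['ee_rot']; R=Ro.from_quat([q[1],q[2],q[3],q[0]]).as_matrix()
    y=np.arctan2(R[1,1],R[0,1]); print('t',s['time_s'],'pos',s['eef_pos'],'yaw_y',y,'tilt',R[:,2],'q7',s['qpos'][6])
    print('mm',R.T@(np.array(target)-s['eef_pos'])*1000,'spin',-(yaw-y))
E
python3 - <<'E'
from h import *
np.set_printoptions(precision=4,suppress=True)
delta([.4505,.1975,.23],0)
im,d,K,T=grab('wrist'); P=cloud(d,K,T);P[d==0]=np.nan;np.savez('w1.npz',im=im,d=d,K=K,T=T)
x,y,z=P[...,0],P[...,1],P[...,2]
m=(z>.084)&(z<.11)&(np.hypot(x-.4505,y-.1975)<.04)
q=P[m]; print(m.sum(),q.mean(0),np.median(q[:,2]),cv2.minAreaRect(q[:,:2].astype(np.float32)))
R,G=im[...,2].astype(int),im[...,1].astype(int)
r=P[(R>1.7*G)&(R>70)&(z>.05)&(z<.085)]; 
if len(r): print('red',len(r),r.mean(0),np.median(r[:,2]),r[np.argmax(np.hypot(r[:,0]-.4505,r[:,1]-.1975))])
cv2.imwrite('pics/d.png',im)
E
```

```text
t 2.05 pos [0.45   0.1989 0.2311] yaw_y 0.45209173617134496 tilt [-0.0004 -0.0003 -1.    ] q7 0.021704790690327172
mm [-1.4275 -0.1816  1.0964] spin 0.45209173617134496
639 [0.4488 0.1983 0.0967] 0.09710360897511944 ((0.4493339955806732, 0.19701960682868958), (0.011675911024212837, 0.039737775921821594), 26.023422241210938)
red 87 [0.4677 0.157  0.069 ] 0.06939521599763815 [0.4734 0.1461 0.0688]
```

View pics/d.png

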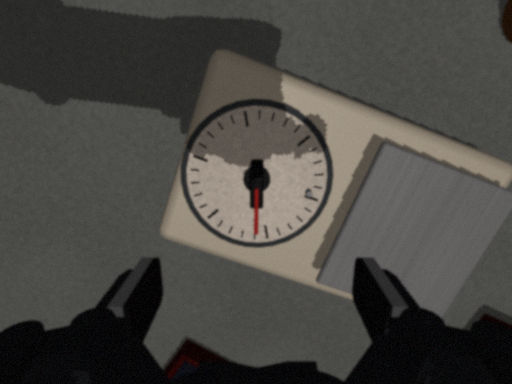

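The close wrist view shows the knob at (257,178) with its bar vertical in the picture. It measures (0.4493, 0.1970), top 97 mm, bar aligned with the gripper. I descend and grip it.

jog_arm([
  [-1,-1,35],
  [0,0,35],
  [0,0,35],
  [0,0,25],
  [0,0,18],
  [0,0,10],
  [0,0,0],
], spin=[0,0,0,0,0,0,0], grip=[-1,-1,-1,-1,-1,-1,-1])

```text
time_s: 2.8
eef_pos: [0.4492, 0.1972, 0.0723]
ee_rot: [-0.001, 0.529, 0.849, -0.001]
ft_force: [0.1, 0.4, 0.9]
opening: 0.0857
grasp_force: 0.0
```

jog_arm([
  [0,0,0],
  [0,0,0],
  [0,0,0],
  [0,0,0],
  [0,0,0],
  [0,0,0],
  [0,0,0],
  [0,0,0],
], spin=[0,0,0,0,0,0,0,0], grip=[0,0.5,1,1,1,1,1,1], newtons=30)

```text
time_s: 3.6
eef_pos: [0.4499, 0.1976, 0.0737]
ee_rot: [0.0, 0.53, 0.848, 0.0]
ft_force: [-1.9, -0.6, 5.7]
opening: 0.0114
grasp_force: 32.8
```

jog_arm([
  [0,0,0],
  [0,0,0],
  [0,0,0],
  [0,0,0],
  [0,0,0],
  [0,0,0],
  [0,0,0],
  [0,0,0],
  [0,0,0],
  [0,0,0],
], spin=[-0.12,-0.12,-0.12,-0.12,-0.12,-0.12,-0.12,-0.12,-0.12,0], grip=[1,1,1,1,1,1,1,1,1,1])

```text
time_s: 4.6
eef_pos: [0.4497, 0.1974, 0.0737]
ee_rot: [0.0, 0.016, 1.0, 0.0]
ft_force: [-2.4, -0.8, 6.8]
opening: 0.0115
grasp_force: 33.0
```

```bash
python3 -c "
from h import *
s=arm.get_state();print(s['moment'],s['ft_force'],s['eef_pos']);delta([.4493,.197,.073],1.668)"
```

```text
[-0.16655764  0.40663014  0.06271172] [-2.4072709  -0.84736229  6.82418187] [0.44974737 0.1973762  0.07373335]
t 4.6 pos [0.44974737 0.1973762  0.07373335] yaw_y 1.5380360395267842 tilt [ 1.32837846e-04  3.37641469e-05 -9.99999991e-01] q7 0.8472398685183592
mm [ 0.43490847 -0.39067829  0.73327792] spin -0.12996396047321568
```

Moment about z is about friction level, so the stop is not reached yet. I continue in small steps until it is.

jog_arm([
  [0,0,0],
  [0,0,0],
  [0,0,0],
  [0,0,0],
  [0,0,0],
], spin=[-0.05,-0.05,-0.04,-0.02,0], grip=[1,1,1,1,1])

```text
time_s: 5.1
eef_pos: [0.4497, 0.1973, 0.0737]
ee_rot: [0.0, -0.061, 0.998, -0.0]
ft_force: [-2.2, -0.6, 7.2]
opening: 0.0114
grasp_force: 35.0
```

```bash
python3 -c "
from h import *
s=arm.get_state();print(s['moment'],s['ft_force'],s['eef_pos']);delta([.4493,.197,.073],1.668)"
```

```text
[-0.13859026  0.48722446 -0.41780227] [-2.18049745 -0.64895078  7.17101824] [0.44974226 0.1973238  0.07372678]
t 5.1 pos [0.44974226 0.1973238  0.07372678] yaw_y 1.6933054643117866 tilt [ 3.79120616e-05 -2.90087187e-05 -9.99999999e-01] q7 0.9631022396369144
mm [ 0.47854187 -0.26730805  0.72677178] spin 0.025305464311786707
```

The moment is now -0.42 N m, so the pointer is on the stop. I release, rise straight up and look.

jog_arm([
  [0,0,0],
  [0,0,0],
  [0,0,0],
  [0,0,0],
  [0,0,-20],
  [0,0,-40],
  [0,0,-40],
  [0,0,-40],
  [0,0,-18],
  [0,0,0],
], spin=[0,0,0,0,0,0,0,0,0,0], grip=[0,-1,-1,-1,-1,-1,-1,-1,-1,-1])

```text
time_s: 6.1
eef_pos: [0.4511, 0.1982, 0.234]
ee_rot: [0.003, -0.061, 0.998, 0.001]
ft_force: [-0.5, 0.5, -0.5]
opening: 0.0853
grasp_force: 0.0
```

Run:
```python
from h import *
np.set_printoptions(precision=4,suppress=True)
im,d,K,T=grab('wrist'); P=cloud(d,K,T);P[d==0]=np.nan
x,y,z=P[...,0],P[...,1],P[...,2]
m=(z>.084)&(z<.11)&(np.hypot(x-.4495,y-.197)<.03)
q=P[m]; print(m.sum(),cv2.minAreaRect(q[:,:2].astype(np.float32)))
R,G=im[...,2].astype(int),im[...,1].astype(int)
r=P[(R>1.7*G)&(R>70)&(z>.05)&(z<.11)&(np.hypot(x-.4495,y-.197)<.07)]
v=np.linalg.svd(r[:,:2]-r[:,:2].mean(0))[2][0]; print('pointer yaw',np.arctan2(v[1],v[0]),'mean dir',np.arctan2(*(r.mean(0)[:2]-[.4495,.197])[::-1]))
for nm,mm in (('pan',(z>.080)&(z<.092)&(x>.52)&(x<.72)),('house',(z>.054)&(z<.068)&(x<.75))):
    mm=mm.astype(np.uint8);c,l,st,ce=cv2.connectedComponentsWithStats(mm);i=1+np.argmax(st[1:,4]);print(nm,cv2.minAreaRect(P[l==i][:,:2].astype(np.float32)),np.median(z[l==i]))
delta([.519,-.203,.231],0)
cv2.imwrite('pics/e.png',im)
```

```text
619 ((0.4489670991897583, 0.19721069931983948), (0.0399034284055233, 0.011560305021703243), 6.742535591125488)
pointer yaw 0.10624954567846366 mean dir 0.08750405888424642
pan ((0.6060676574707031, 0.21250689029693604), (0.1369583159685135, 0.15022461116313934), 5.390309810638428) 0.08872877748205688
house ((0.5302717685699463, 0.20501473546028137), (0.3157924711704254, 0.19574056565761566), 5.595291614532471) 0.061896831379737755
t 6.15 pos [0.4503 0.1976 0.2322] yaw_y 1.6936903325146382 tilt [ 0.0024  0.0007 -1.    ] q7 1.0797082812297116
mm [ -19.0772 -406.0452    1.0562] spin 1.6936903325146382
```

View pics/e.png

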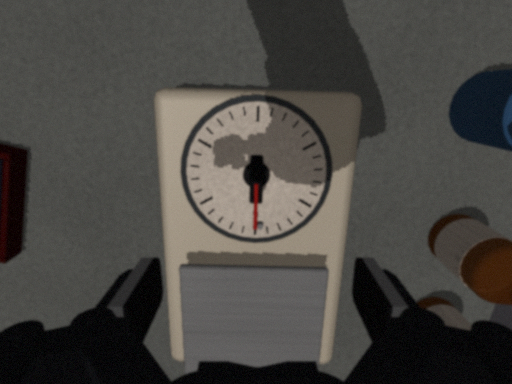

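The pointer at (256,210) and the bar now point straight at the pan. Measured yaw is 0.09–0.12 against 0.098 for the scale, so it is home. Now I go to the large weight, with the gripper closing across the tray.

jog_arm([
  [-2,-40,0],
  [-2,-41,0],
  [-2,-41,0],
  [-2,-41,0],
  [-2,-41,0],
  [-2,-41,0],
  [-2,-41,0],
  [-2,-40,0],
  [-2,-40,0],
  [-1,-40,0],
], spin=[0,0,0,0,0,0,0,0,0,0], grip=[-1,-1,-1,-1,-1,-1,-1,-1,-1,-1])

```text
time_s: 7.15
eef_pos: [0.5179, -0.2045, 0.2294]
ee_rot: [-0.001, -0.062, 0.998, 0.001]
ft_force: [0.7, -0.6, -0.2]
opening: 0.0856
grasp_force: 0.0
```

jog_arm([
  [0,0,0],
  [0,0,0],
  [0,0,0],
  [0,0,0],
  [0,0,0],
  [0,0,0],
  [0,0,0],
  [0,0,0],
  [0,0,0],
  [0,0,0],
], spin=[0.14,0.14,0.14,0.14,0.14,0.14,0.14,0.14,0.14,0.14], grip=[-1,-1,-1,-1,-1,-1,-1,-1,-1,-1])

```text
time_s: 8.15
eef_pos: [0.5177, -0.2029, 0.2293]
ee_rot: [-0.002, 0.598, 0.801, -0.001]
ft_force: [0.1, 0.2, 0.3]
opening: 0.0853
grasp_force: 0.0
```

jog_arm([
  [0,0,0],
  [0,0,0],
  [0,0,0],
  [0,0,0],
  [0,0,0],
], spin=[0.14,0.14,0.14,0.02,0], grip=[-1,-1,-1,-1,-1])

```text
time_s: 8.65
eef_pos: [0.5181, -0.2028, 0.2301]
ee_rot: [-0.001, 0.756, 0.655, -0.001]
ft_force: [-0.2, -0.1, -0.6]
opening: 0.0853
grasp_force: 0.0
```

Run:
```python
from h import *
np.set_printoptions(precision=4,suppress=True)
im,d,K,T=grab('wrist'); P=cloud(d,K,T);P[d==0]=np.nan
x,y,z=P[...,0],P[...,1],P[...,2]
c0=np.array([.519,-.203])
for lo,hi in((.075,.09),(.038,.058),(.058,.09)):
    m=(z>lo)&(z<hi)&(np.hypot(x-c0[0],y-c0[1])<.035); q=P[m].astype(np.float32)
    print(lo,m.sum(),q.mean(0),q[:,2].max(),cv2.minEnclosingCircle(q[:,:2]))
m=(z>.036)&(z<.1)
c,l,st,ce=cv2.connectedComponentsWithStats(m.astype(np.uint8))
for i in range(1,c):
    if st[i,4]>40: print(ce[i],st[i,4],P[l==i].mean(0),P[l==i][:,2].max())
mm=((z>.022)&(z<.034)&(y<-.03)&(abs(x-.52)<.12)).astype(np.uint8);c,l,st,ce=cv2.connectedComponentsWithStats(mm);i=1+np.argmax(st[1:,4]);print('tray',cv2.minAreaRect(P[l==i][:,:2].astype(np.float32)))
delta([.519,-.203,.231],-.145)
cv2.imwrite('pics/f.png',im)
```

```text
Traceback (most recent call last):
cv2.error: OpenCV(4.12.0) /io/opencv/modules/imgproc/src/shapedescr.cpp:201: error: (-215:Assertion failed) count >= 0 && (depth == CV_32F || depth == CV_32S) in function 'minEnclosingCircle'
```

```bash
cat > m.py <<'E'
from h import *
np.set_printoptions(precision=4,suppress=True)
im,d,K,T=grab('wrist'); P=cloud(d,K,T);P[d==0]=np.nan
cv2.imwrite('pics/f.png',im)
x,y,z=P[...,0],P[...,1],P[...,2]
c0=np.array([.519,-.203])
for lo,hi in((.075,.09),(.038,.058),(.058,.09)):
    m=(z>lo)&(z<hi)&(np.hypot(x-c0[0],y-c0[1])<.035); q=np.ascontiguousarray(P[m],dtype=np.float32)
    if len(q): print(lo,m.sum(),q.mean(0),q[:,2].max(),cv2.minEnclosingCircle(np.ascontiguousarray(q[:,:2])))
m=(z>.036)&(z<.1)
c,l,st,ce=cv2.connectedComponentsWithStats(m.astype(np.uint8))
for i in range(1,c):
    if st[i,4]>40: print(ce[i],st[i,4],P[l==i].mean(0),P[l==i][:,2].max())
mm=((z>.022)&(z<.034)&(y<-.03)&(abs(x-.52)<.12)).astype(np.uint8);c,l,st,ce=cv2.connectedComponentsWithStats(mm);i=1+np.argmax(st[1:,4]);print('tray',cv2.minAreaRect(P[l==i][:,:2].astype(np.float32)))
delta([.519,-.203,.231],-.145)
E
python3 m.py
```

```text
0.075 627 [ 0.518  -0.2036  0.0833] 0.08536774 ((0.517896294593811, -0.20462532341480255), 0.013016894459724426)
0.038 121 [ 0.5201 -0.1884  0.0487] 0.05790227 ((0.5191830396652222, -0.19711896777153015), 0.018392419442534447)
0.058 1246 [ 0.5183 -0.2011  0.0728] 0.08536774 ((0.5177180767059326, -0.20478299260139465), 0.020044846460223198)
[256.8792  91.7583] 480 [ 0.5281 -0.1259  0.0475] 0.057701629736718274
[411.6057 164.4413] 1448 [ 0.6682 -0.2145  0.0561] 0.07095048439365742
[257.9313 174.744 ] 1383 [ 0.5185 -0.1999  0.0703] 0.08536773722121443
[128.867 222.905] 1263 [ 0.3782 -0.2353  0.0559] 0.07113611745928022
[257.1307 245.6351] 696 [ 0.5062 -0.2797  0.0561] 0.06978623021298491
[346.0491 346.6557] 1914 [ 0.5896 -0.4156  0.0653] 0.09217815337585661
tray ((0.516756534576416, -0.20621994137763977), (0.2673543393611908, 0.13631571829319), 81.61346435546875)
t 8.75 pos [ 0.5183 -0.2029  0.2306] yaw_y -0.14288399732761545 tilt [-0.0012  0.0002 -1.    ] q7 0.2882306111754937
mm [ 0.0521  0.7255 -0.4027] spin 0.0021160026723845426
```

View pics/f.png

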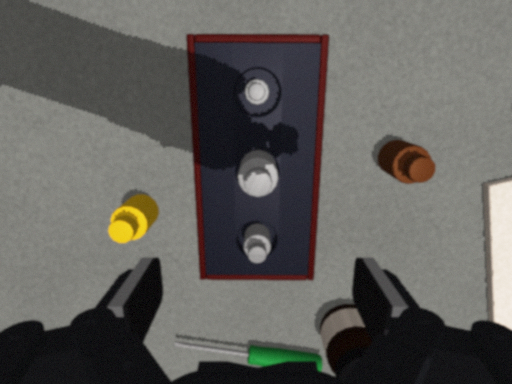

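The wrist view shows the large weight at (258,175) in the middle well, between the small one at (257,92) and the medium one at (257,245). It measures (0.5178, -0.2046), top 84 mm. I descend and grip its body above the tray top.

jog_arm([
  [-2,0,35],
  [0,0,35],
  [0,0,35],
  [0,0,30],
  [0,0,25],
  [0,0,20],
  [0,0,15],
  [0,0,0],
], spin=[0,0,0,0,0,0,0,0], grip=[-1,-1,-1,-1,-1,-1,-1,-1])

```text
time_s: 9.55
eef_pos: [0.5169, -0.2046, 0.0343]
ee_rot: [-0.002, 0.756, 0.654, -0.001]
ft_force: [-0.5, 0.2, 0.6]
opening: 0.0858
grasp_force: 0.0
```

jog_arm([
  [0,0,0],
  [0,0,0],
  [0,0,0],
  [0,0,0],
  [0,0,0],
  [0,0,0],
  [0,0,0],
  [0,0,0],
], spin=[0,0,0,0,0,0,0,0], grip=[-0.5,0,0.3,0.6,1,1,1,1], newtons=40)

```text
time_s: 10.35
eef_pos: [0.5185, -0.2053, 0.0374]
ee_rot: [0.001, 0.757, 0.654, 0.0]
ft_force: [-0.4, 0.1, 6.3]
opening: 0.0382
grasp_force: 39.8
```

jog_arm([
  [0,0,0],
  [0,0,0],
  [0,0,-8],
  [0,0,-12],
  [0,0,-20],
  [0,0,-20],
  [0,0,-25],
  [0,0,-25],
  [0,0,-20],
  [0,0,0],
], spin=[0,0,0,0,0,0,0,0,0,0], grip=[1,1,1,1,1,1,1,1,1,1], newtons=60)

```text
time_s: 11.35
eef_pos: [0.5196, -0.2058, 0.1696]
ee_rot: [0.002, 0.757, 0.654, 0.001]
ft_force: [0.3, -0.3, -5.1]
opening: 0.0383
grasp_force: 61.2
```

Run:
```python
from h import *
np.set_printoptions(precision=4,suppress=True)
s=arm.get_state();print(s['ft_force'],s['moment'],s['opening'],s['grasp_force'])
im,d,K,T=grab('scene'); P=cloud(d,K,T);P[d==0]=np.nan
p=s['eef_pos']
x,y,z=P[...,0],P[...,1],P[...,2]
u,v=proj(p,K,T)[0].astype(int)
cv2.imwrite('pics/g.png',cv2.resize(im[v-70:v+60,u-80:u+80],(800,650//1))[:600])
print(u,v)
im,d,K,T=grab('top')
delta([.6085,.2127,.2],-.145)
```

```text
[ 0.2563 -0.2664 -5.1333] [-0.0506 -0.0498  0.035 ] 0.03829765237607467 61.19925498962402
217 217
t 11.45 pos [ 0.518  -0.2049  0.1664] yaw_y -0.1459121799982308 tilt [ 0.0004 -0.     -1.    ] q7 0.309375179637965
mm [426.3279  28.8152 -33.6146] spin -0.0009121799982308165
```

View pics/g.png

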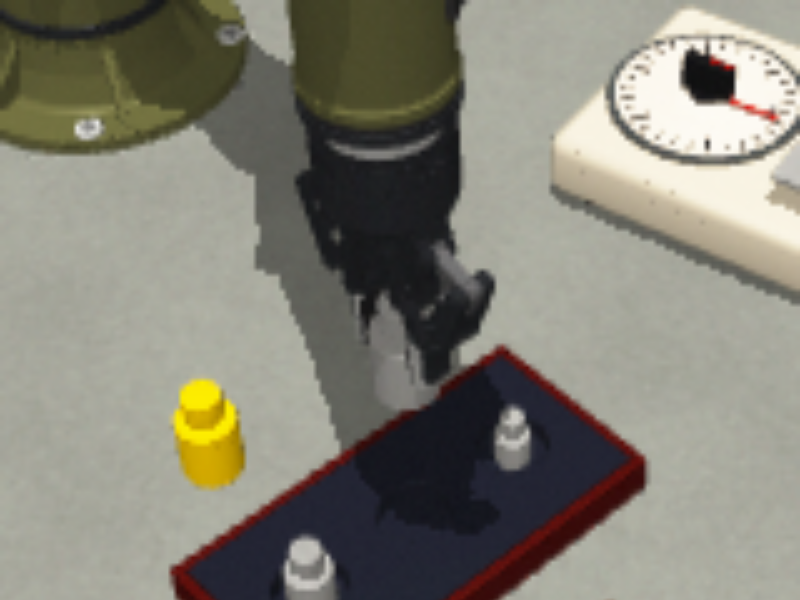

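The scene crop shows the large weight held upright at (405,370), its well empty, and the other two weights in place. I carry it to the pan at this height.

jog_arm([
  [10,1,0],
  [18,1,0],
  [25,2,0],
  [28,2,0],
  [28,2,0],
  [28,2,0],
  [28,2,0],
  [28,2,0],
  [28,2,0],
  [28,2,0],
], spin=[0,0,0,0,0,0,0,0,0,0], grip=[1,1,1,1,1,1,1,1,1,1])

```text
time_s: 12.45
eef_pos: [0.5714, 0.0408, 0.1647]
ee_rot: [-0.001, 0.757, 0.654, -0.001]
ft_force: [0.2, -0.2, -4.7]
opening: 0.0381
grasp_force: 61.2
```

jog_arm([
  [28,2,0],
  [28,2,0],
  [28,2,0],
  [28,2,0],
  [25,2,0],
  [20,1,0],
  [13,0,0],
  [7,0,0],
  [0,0,0],
  [0,0,0],
], spin=[0,0,0,0,0,0,0,0,0,0], grip=[1,1,1,1,1,1,1,1,1,1])

```text
time_s: 13.45
eef_pos: [0.6089, 0.2107, 0.1662]
ee_rot: [0.0, 0.757, 0.653, -0.0]
ft_force: [0.3, 0.5, -4.0]
opening: 0.038
grasp_force: 61.2
```

```bash
python3 -c "
from h import *
delta([.6085,.2127,.147],-.145)"
```

```text
t 13.45 pos [0.60890717 0.21069476 0.16618938] yaw_y -0.14736551333360332 tilt [-2.51010519e-04 -1.16971593e-03 -9.99999284e-01] q7 -0.4097467294921406
mm [ 1.94662591 -0.69572297 19.1871238 ] spin -0.002365513333603325
```

jog_arm([
  [2,0,5],
  [0,0,6],
  [0,0,5],
  [0,0,0],
  [0,0,0],
  [0,0,0],
], spin=[0,0,0,0,0,0], grip=[1,1,1,1,1,1])

```text
time_s: 14.05
eef_pos: [0.6094, 0.2141, 0.1505]
ee_rot: [0.0, 0.757, 0.654, 0.0]
ft_force: [-0.1, -0.1, -5.4]
opening: 0.0384
grasp_force: 61.2
```

Run:
```python
from h import *
np.set_printoptions(precision=4,suppress=True)
delta([.6085,.2127,.15],-.145)
im,d,K,T=grab('scene'); s=arm.get_state()
u,v=proj(s['eef_pos'],K,T)[0].astype(int); print(u,v,s['dq'],s['ft_force'])
P=cloud(d,K,T); m=(np.hypot(P[...,0]-.6085,P[...,1]-.2127)<.03)&(P[...,2]>.1)&(im.max(-1)>110)
print('lowest bright weight z',np.percentile(P[m][:,2],[1,5,50]))
cv2.imwrite('pics/h.png',cv2.resize(im[v-60:v+60,u-90:u+70],(800,600)))
```

```text
t 14.05 pos [0.6094 0.2141 0.1505] yaw_y -0.14610476852911988 tilt [ 0.0003  0.     -1.    ] q7 -0.4097025925095638
mm [-1.522  -0.6671  0.4518] spin -0.0011047685291198928
321 161 [-0.0002  0.0006  0.0007 -0.0014  0.0014 -0.0015 -0.0001] [-0.5434 -0.6407 -4.8004]
lowest bright weight z [0.1285 0.1334 0.1905]
```

View pics/h.png

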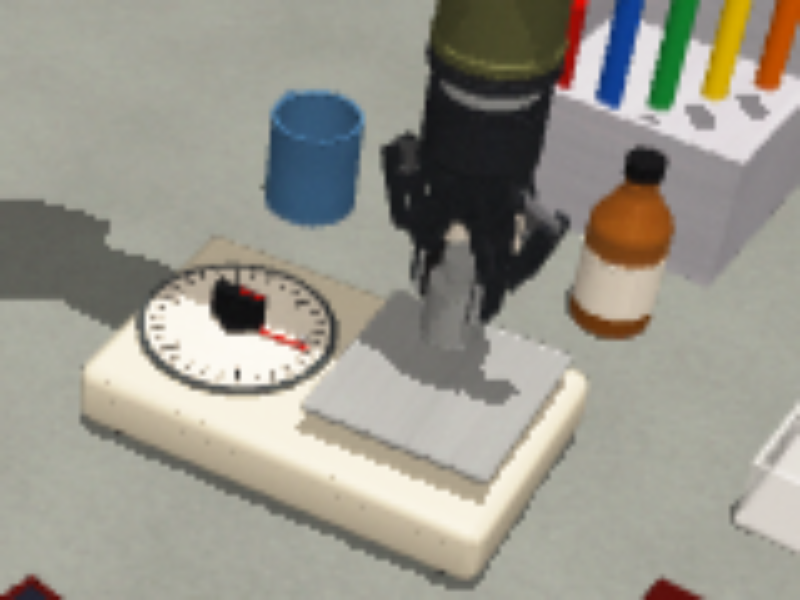

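The weight is upright at (450,300), its underside about 4 cm above the middle of the pan. The arm is still, and the pointer at (285,338) is on zero, pointing to the pan. I'm handing in.

```bash
python3 -c "
from plant import arm
print(arm.hand_in())"
```

```text
the job is handed in; nothing more can be done
None
```

I turned the pointer back to its zero stop, and the gripper finished holding the largest weight upright and still about 4 cm above the middle of the pan; I handed the job in at about 14 s, and no verdict was shown.

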